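# Lock the reed-plate carriage with the cam lock

## Robot

A 6-joint arm with a two-finger parallel gripper is mounted at the origin on the work surface. World frame = base frame: x ahead of the robot, y to its left, z up, the work surface at z = 0. Lengths are in mm, angles in rad, forces in N, time in s.
With the tool pointing down it reaches from about 350 to 875 mm from the base axis. Payload 15.5 kg.
Tool frame: the origin (TCP) lies midway between the tips of the shut fingers; the grasp point (between the pads) lies manip.grasp_offset behind it (manip.grasp_offset is the distance from the TCP to the grasp point, in mm); z points along the fingers, y is the direction in which the jaws open and shut (so a half turn about z gives the same grasp; the last joint's range is limited). The gripper opens to 85 mm and grips with 20 to 120 N. Pads are 22 mm wide; open, the fingers measure 114 mm over their backs; the gripper's body (76 mm by 85 mm) begins 54 mm behind the grasp point. The pads swing forward as they close: fully open they stand 13 mm farther back than shut.
Start: joints at [-1.284, 0.494, 1.345, -0, 1.302, -0.096], TCP at [233.451, -579.765, 231.277] pointing down, gripper open.
Joint ranges: [-2.91, 2.91], [-0.82, 2.16], [0.22, 2.67], [-1.22, 4.37], [0.12, 2.79], [-3.08, 3.08]. Speed limits (rad/s): [1.89, 1.89, 2.57, 3.01, 3.01, 3.01].

## Interface

Orientations are given as a unit quaternion [x, y, z, w].
In Python, from workcell import readout, get_image, camera_params, hand_in, manip gives the robot as it stands.
- The arm moves only by the tool arm_command, never from a script. Its argument "deltas" is a list of rows, each a list of 6 numbers: the shift along the tool's x, y, z in mm, then the turn, a rotation vector about the tool's x, y, z in rad. A call has 1 to 20 rows; each row is the pose to reach, as a shift and turn from the pose commanded when the call began, along the tool's axes at that moment; what a row does not reach only later rows make up. A row lasts 1/10 s, in which the tool goes at most 50 mm and 8.59 degrees, less where a joint would pass 70% of its speed; a pose out of reach is approached as far as the arm can. A call with a gripper value outside its range is refused whole. "grip" is the opening, from -1 (shut) to 1 (fully open), set as the call begins (left out, the last holds). The fingers move at their own pace and stop on an object; "grip_force" is the grip in N (left out, the last holds). Time passes only in rows, so rows that repeat a pose let the fingers close. It gives the time, the measured TCP pose, the force and the opening at its end, in the units of the state.
- readout.state(): the state, without advancing time (a new reading comes with each control period).
- get_image(name): name is "scene" or "side" or "wrist"; returns (picture, depth): 384x512x3 uint8, red, green, blue; 384x512 float32, mm along the optical axis (not along the pixel's ray), 0 where there is no reading.
- camera_params(name): a dict with "fx", "fy", "cx", "cy" (pixels), "D" ([k1, k2, p1, p2, k3] as OpenCV has them; the pictures are not rectified), "position" and "attitude" of the camera in the world. Camera axes: x right, y down, z forward; pixel columns grow to the right and rows downward; lengths in mm; the calibration is good to about 2 mm. A picture is of the moment at which its call begins: read the wrist's pose just before it. camera_params takes no time and is no camera call; for the wrist camera it gives the pose at the moment of the call.
- hand_in(): hands the job in, once; it reports no verdict.
The state is a dict: "t": time; "joint_positions": joint angles; "joint_vel": joint speeds; "joint_efforts": joint torques, N m; "ee_pos": TCP position; "ee_rot": TCP orientation; "force": force on the tool from outside, world axes, zero at the start; "moment": the same for the moment, N m; "width": opening from 0.0 (shut) to 1.0 (fully open).
Only numpy, scipy, OpenCV 4.12 (cv2) and the standard library are available. Lean on these libraries where they do the work, as an engineer would, in place of code of your own. Each camera call takes 0.05 s, during which the arm holds its last target.

## Task

On the green riveting jig, turn the red-handled cam lock clockwise (seen from above) all the way to its stop, so that its curved slot draws the headed brass stud in and pulls the carriage with the black comb and brass reed plate tight against the two steel stops. Leave the lever there and let go; do not turn the black-handled spare cam lock, which holds no stud.

Things in the scene. Friction and masses are not known exactly. Their poses are not given: they have to be found in the camera images.
- cam_handle (a point): Centre of the red upright round handle (20 mm diameter, 42 mm tall, foot 41 mm and top 83 mm above the bench) at the end of the cam lock's lever, 62 mm up. Its z is up; its x runs level along the lever, away from the pivot. The upright pivot axis lies 80 mm behind it along -x; the handle swings about it. The jig is fixed, its place and yaw vary; only the lever stands below the handle.
- cam (a joint): Angle of the red-handled cam lock, rad: 0 open, grows clockwise seen from above, hard stop at 1.75. Starts at 0 to 0.3. The slot starts to draw the stud at about 0.5 and has drawn it in at about 1.5, then only locks. Needs 1 to 3 N at the handle; stays where left. Its pale metal cam plate is about 110 mm across, on a green bed 124 x 215 x 15 mm.
- carriage (a joint): Travel of the sliding carriage, m: 0 farthest out, 0.012 seated on the two steel stops; starts at 0 to 0.003. A steel block 96 x 56 x 18 mm with a black comb and brass reed plate on top; its headed brass stud (8 mm shank, 16 mm head) stands in the cam's slot, across the pivot from the lever. Slides only towards or from the pivot; stays where left.
- spare_handle (a point): Centre of the black upright handle of the spare cam lock: same cam, lever and handle sizes and axes as the red one, but on a round dark base 120 mm across, with no stud or carriage. To be left as it is. The two cam locks swap places from time to time.

How it is judged (in metres and radians):
At the end, for the whole second after the job is handed in: The red-handled cam lock is at rest within 0.2 rad of its clockwise stop (above 1.55 rad of 1.75), and the carriage is within 1.5 mm of seated against the stops (above 10.5 mm of 12) (value of joint cam above 1.55 rad and value of joint carriage above 0.0105 m and velocity of joint cam between -0.05 and 0.05 rad/s); the robot touches nothing.
It fails at once if the black-handled spare cam lock is turned (its handle moves more than 15 mm) (distance of spare_handle from where it was at the start of the episode above 0.015 m).
It also fails if it takes over 35 s, if anything falls off the work surface, if the arm or the gripper's body presses on something with over 40 N, if the wrist force passes 120 N, or if a joint passes its speed limit or range.

## Working session

There is one attempt and no reset: what is moved stays moved. The work goes in short steps, Python scripts to look and compute and a tool call to move; the robot and the scene stay as the last step left them, time stands still between calls to the robot, and variables do not carry over. Pictures are saved under pics/ and viewed, and the job is handed in when it is done.

Besides the shell and the picture viewer there is one more tool, called after "Emit:" by a JSON object that holds its "name" and its "arguments", one argument or row to a line. arm_command: Moves the arm, as the interface text tells. Its arguments: {"type":"object","properties":{"deltas":{"type":"array","items":{"type":"array","items":{"type":"number"}}},"grip":{"type":"number"},"grip_force":{"type":"number"}},"required":["deltas"]}

```bash
mkdir -p pics
python3 - <<'E'
from workcell import readout, get_image, camera_params, manip
import cv2,numpy as np
for n in ("scene","side"):
    im,d=get_image(n); np.savez(n+"0.npz",im=im,d=d)
    cv2.imwrite(f"pics/{n}0.png",im[:,:,::-1]); print(n,camera_params(n))
print(readout.state()); print(manip.grasp_offset, [a for a in dir(manip) if a[0]!='_'])
E
```

```text
scene {'fx': 417.62230884790404, 'fy': 417.62230884790404, 'cx': 250.63106676498327, 'cy': 190.843414029253, 'D': array([-0.07576388,  0.        ,  0.        ,  0.        ,  0.        ]), 'position': array([ 964.96956051, -310.06611807,  685.73627749]), 'attitude': array([ 0.83746254,  0.44626349, -0.14240424, -0.28147189])}
side {'fx': 394.10138501513546, 'fy': 394.10138501513546, 'cx': 249.33590060714167, 'cy': 189.91153253198175, 'D': array([-0.10154631,  0.        ,  0.        ,  0.        ,  0.        ]), 'position': array([ 557.24783028, -498.37009523,  645.88926104]), 'attitude': array([ 0.94107267, -0.00720246,  0.00582682, -0.33807752])}
{'t': 0.1, 'joint_positions': array([-1.28351198e+00,  4.94142677e-01,  1.34607963e+00, -5.21026929e-06,
        1.30251104e+00, -9.54657474e-02]), 'joint_vel': array([ 1.16479432e-04, -1.41912924e-03, -2.02422314e-03, -3.26702887e-04,
       -9.33892881e-05, -3.41515343e-04]), 'joint_efforts': array([ 1.05868850e-03, -8.83591247e+01, -3.84562254e+01, -1.46978241e-04,
        5.25098993e-03,  6.93729976e-05]), 'ee_pos': array([ 233.34668023, -579.44491799,  230.74288966]), 'ee_rot': array([ 9.81743325e-01,  1.90209668e-01, -5.71181499e-05, -5.67489335e-04]), 'force': array([-0.21824361, -0.43760174, -0.40573189]), 'moment': array([-0.01066265,  0.01222539, -0.03740704]), 'width': 1.001288642751531}
18.700000000000003 ['Unreachable', 'grasp_offset']
```

View pics/scene0.png

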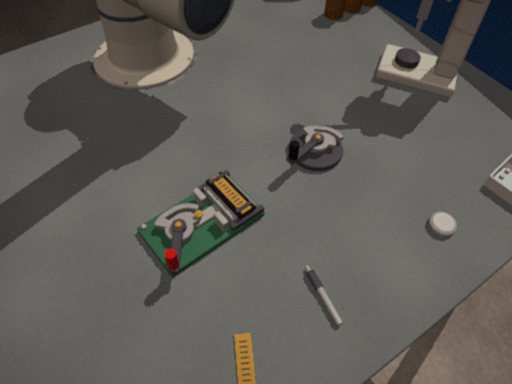

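View pics/side0.png

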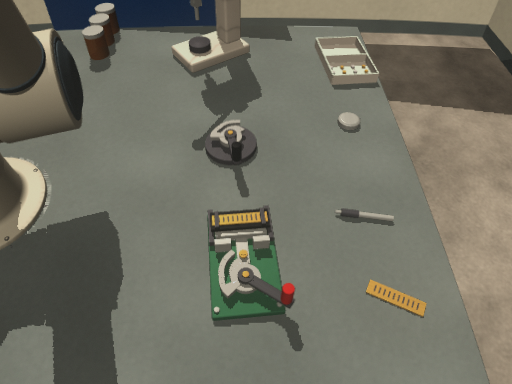

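The scene picture shows the red handle at about (172,259) with its pivot at (178,225). In the side picture they are at (288,294) and (246,275). The black spare is well apart, at (236,150) in the side picture. Next I'll compute positions.

```bash
cat > h.py <<'E'
import numpy as np,cv2
from scipy.spatial.transform import Rotation as R
def cloud(im,d,p):
    K=np.array([[p['fx'],0,p['cx']],[0,p['fy'],p['cy']],[0,0,1]])
    v,u=np.mgrid[:im.shape[0],:im.shape[1]]
    n=cv2.undistortPoints(np.stack([u.ravel(),v.ravel()],1).astype(float)[:,None],K,p['D']).reshape(*u.shape,2)
    P=np.dstack([n,np.ones(u.shape)])*d[...,None]
    return P@R.from_quat(p['attitude']).as_matrix().T+p['position']
def analyse(n,im,d,p):
    W=cloud(im,d,p); z=W[...,2]; ok=d>0
    hsv=cv2.cvtColor(im,cv2.COLOR_RGB2HSV)
    red=ok&((hsv[...,0]<6)|(hsv[...,0]>174))&(hsv[...,1]>180)&(hsv[...,2]>90)&(z>30)&(z<95)
    print(n,'red n',red.sum(),'mean',W[red].mean(0).round(1),'z',np.percentile(z[red],[2,98]).round(1))
    top=red&(z>80-2); print(' top n',top.sum(),W[top].mean(0).round(1) if top.any() else '')
    # circle fit r=10 from visible side pts
    from scipy.optimize import least_squares
    s=W[red&(z<77)&(z>45)][:,:2]
    if len(s)>5:
        vd=p['position'][:2]-s.mean(0); vd/=np.linalg.norm(vd)
        f=least_squares(lambda c:np.hypot(*(s-c).T)-10,s.mean(0)-6*vd,loss='soft_l1'); print(' side fit',f.x.round(1),len(s))
    return W,hsv
E
python3 - <<'E'
from h import *
from workcell import camera_params
for n,piv,g in (("side",(246,275),None),("scene",(178,225),None)):
    f=np.load(n+"0.npz"); W,h=analyse(n,f['im'],f['d'],camera_params(n))
    u,v=piv; print(' pivot',W[v-2:v+3,u-2:u+3].reshape(-1,3).mean(0).round(1))
    gr=(h[...,0]>50)&(h[...,0]<85)&(h[...,1]>120)&(f['d']>0)&(W[...,2]<25)&(W[...,2]>5)
    print(' green rect',cv2.minAreaRect(W[gr][:,:2].astype(np.float32)))
    br=(h[...,0]>12)&(h[...,0]<28)&(h[...,1]>150)&(h[...,2]>110)&(f['d']>0)&(W[...,2]>20)
    c,l,st,ce=cv2.connectedComponentsWithStats(br.astype(np.uint8))
    for i in range(1,c):
        if st[i,4]>8: print('  brass',ce[i].round(),st[i,4],W[l==i].mean(0).round(1))
E
```

```text
side red n 151 mean [ 624.6 -234.8   76.7] z [47.6 84.7]
 top n 111 [ 625.1 -233.    82.7]
 side fit [ 625.9 -230.6] 37
 pivot [ 560.7 -188.8   45.7]
 green rect ((0.0, 0.0), (0.0, 0.0), 0.0)
  brass [230. 132.] 12 [528.6 165.5  46.1]
  brass [266. 216.] 20 [599.3 -65.6  44.2]
  brass [239. 218.] 301 [549.3 -70.2  43.8]
  brass [213. 220.] 19 [500.2 -74.2  43.8]
  brass [243. 254.] 43 [ 555.7 -144.9   40.8]
  brass [245. 274.] 30 [ 559.7 -186.6   46.4]
scene red n 102 mean [ 629.  -231.3   81.7] z [78.5 83.9]
 top n 100 [ 629.  -231.3   81.8]
 pivot [ 563.9 -186.9   44.2]
 green rect ((561.3839111328125, -140.94992065429688), (119.2058334350586, 208.33848571777344), 4.950157642364502)
  brass [318. 136.] 17 [531.9 167.2  44.1]
  brass [230. 192.] 332 [551.5 -68.8  42.5]
  brass [245. 209.] 34 [601.5 -65.4  42.1]
  brass [198. 213.] 44 [ 558.7 -142.7   39. ]
  brass [178. 224.] 26 [ 562.5 -185.8   44.8]
```

```bash
cat >> h.py <<'E'
def delta(st,pos,yaw_deg):
    """tool-down pose, tool x at yaw; as shift+rotvec in current tool axes"""
    R0=R.from_quat(st['ee_rot']); Rt=R.from_euler('z',yaw_deg,degrees=True)*R.from_euler('x',180,degrees=True)
    return np.r_[R0.inv().apply(np.array(pos)-st['ee_pos']),(R0.inv()*Rt).as_rotvec()].round(3)
E
python3 - <<'E'
from h import *
from workcell import readout
s=readout.state(); print(R.from_quat(s['ee_rot']).as_matrix().round(2))
print(delta(s,(627,-231,180),145)); print(delta(s,(430,-405,210),85))
E
```

```text
[[ 0.93  0.37 -0.  ]
 [ 0.37 -0.93  0.  ]
 [ 0.   -0.   -1.  ]]
[ 4.95299e+02 -1.76154e+02  5.09940e+01 -1.00000e-03 -1.00000e-03
 -2.14800e+00]
[ 2.47572e+02 -8.83540e+01  2.08690e+01 -1.00000e-03 -1.00000e-03
 -1.10100e+00]
```

Emit:
{"name": "arm_command", "arguments": {
  "deltas": [
    [50,-18,5,0,0,-0.14],
    [99,-35,10,0,0,-0.28],
    [148,-53,15,0,0,-0.42],
    [198,-70,20,0,0,-0.56],
    [248,-88,25,0,0,-0.7],
    [297,-106,30,0,0,-0.84],
    [346,-123,36,0,0,-0.98],
    [396,-141,41,0,0,-1.12],
    [446,-159,46,0,0,-1.26],
    [495,-176,51,0,0,-1.4],
    [495,-176,51,0,0,-1.55],
    [495,-176,51,0,0,-1.7],
    [495,-176,51,0,0,-1.85],
    [495,-176,51,0,0,-2.0],
    [495,-176,51,0,0,-2.148],
    [495,-176,51,0,0,-2.148],
    [495,-176,51,0,0,-2.148],
    [495,-176,51,0,0,-2.148]
  ],
  "grip": -0.1
}}

```text
t: 1.9
ee_pos: [626.8, -231.6, 180.2]
ee_rot: [0.303, 0.953, 0.0, -0.0]
force: [0.2, 0.9, -0.4]
width: 0.451
```

Run:
```python
from h import *
from workcell import readout,get_image,camera_params
s=readout.state(); print(s['t'],s['joint_positions'].round(2),s['ee_pos'].round(1),s['width'],s['force'].round(1))
p=camera_params('wrist');im,d=get_image('wrist'); cv2.imwrite('pics/w1.png',im[:,:,::-1])
try: W,h=analyse('wrist',im,d,p)
except Exception as e: print(e)
print(delta(s,(627,-231,50),145))
```

```text
1.9 [-0.44  0.6   1.29  0.    1.25 -1.4 ] [ 626.8 -231.6  180.2] 0.45056464678700736 [ 0.2  0.9 -0.4]
wrist red n 742 mean [ 621.6 -228.6   77.4] z [49.6 84.7]
 top n 523 [ 623.4 -229.7   83.2]
 side fit [ 624.7 -230.5] 213
[ 1.56000e-01  6.41000e-01  1.30172e+02 -0.00000e+00 -0.00000e+00
 -4.00000e-03]
```

View pics/w1.png

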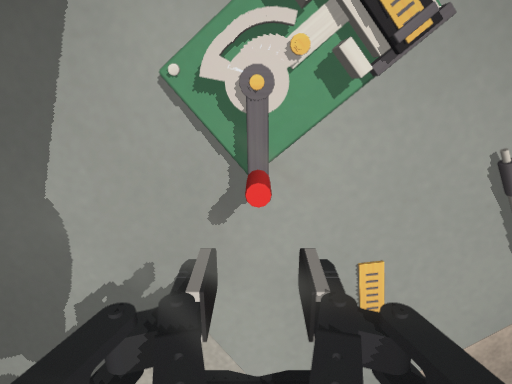

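The wrist view shows the red handle at (258,190), centred between the jaws, with the lever lined up at column 256. Time to descend.

Emit:
{"name": "arm_command", "arguments": {
  "deltas": [
    [1,0,30,0,0,0],
    [1,0,60,0,0,0],
    [1,0,85,0,0,0],
    [1,0,105,0,0,0],
    [1,0,120,0,0,0],
    [1,0,130,0,0,0],
    [1,0,130,0,0,0],
    [1,0,130,0,0,0]
  ]
}}

```text
t: 2.75
ee_pos: [626.4, -231.2, 50.9]
ee_rot: [0.301, 0.954, -0.0, 0.0]
force: [0.8, -0.0, -0.4]
width: 0.449
```

Run:
```python
from h import *
from workcell import readout,get_image,camera_params
s=readout.state(); print(s['t'],s['ee_pos'].round(1),s['width'],s['force'].round(1))
im,d=get_image('wrist'); cv2.imwrite('pics/w2.png',im[:,:,::-1])
piv=np.array([562,-187]); th0=-34.5
# arc deltas, tool centre
rs=np.hypot(*(s['ee_pos'][:2]-piv)); a0=np.degrees(np.arctan2(*(s['ee_pos'][:2]-piv)[::-1])); print(rs,a0)
for k in range(4,121,4):
    a=np.radians(a0-k); print(k,(delta(s,[*(piv+80*np.array([np.cos(a),np.sin(a)])),50],a0-k+180)).round(2).tolist())
```

```text
2.75 [ 626.4 -231.2   50.9] 0.4488155103104806 [ 0.8 -0.  -0.4]
78.16947314517033 -34.46527740438362
4 [-1.69, -5.56, 0.89, 0.0, 0.0, 0.06]
8 [-1.16, -11.12, 0.89, 0.0, 0.0, 0.13]
12 [-0.24, -16.63, 0.89, 0.0, 0.0, 0.2]
16 [1.06, -22.06, 0.89, 0.0, 0.0, 0.27]
20 [2.73, -27.39, 0.88, 0.0, 0.0, 0.34]
24 [4.77, -32.59, 0.88, 0.0, 0.0, 0.41]
28 [7.17, -37.63, 0.88, 0.0, 0.0, 0.48]
32 [9.92, -42.49, 0.88, 0.0, 0.0, 0.55]
36 [13.0, -47.15, 0.87, 0.0, 0.0, 0.62]
40 [16.39, -51.58, 0.87, 0.0, 0.0, 0.69]
44 [20.09, -55.77, 0.87, 0.0, 0.0, 0.76]
48 [24.07, -59.69, 0.86, 0.0, 0.0, 0.83]
52 [28.31, -63.32, 0.86, 0.0, 0.0, 0.9]
56 [32.79, -66.64, 0.86, 0.0, 0.0, 0.97]
60 [37.5, -69.65, 0.85, 0.0, 0.0, 1.04]
64 [42.41, -72.32, 0.85, 0.0, 0.0, 1.11]
68 [47.48, -74.64, 0.84, 0.0, 0.0, 1.18]
72 [52.71, -76.6, 0.84, 0.0, 0.0, 1.25]
76 [58.07, -78.19, 0.84, 0.0, 0.0, 1.32]
80 [63.52, -79.4, 0.83, 0.0, 0.0, 1.39]
84 [69.04, -80.23, 0.83, 0.0, 0.0, 1.46]
88 [74.6, -80.67, 0.82, 0.0, 0.0, 1.53]
92 [80.19, -80.73, 0.82, 0.0, 0.0, 1.6]
96 [85.76, -80.39, 0.82, 0.0, 0.0, 1.67]
100 [91.3, -79.67, 0.81, 0.0, 0.0, 1.74]
104 [96.77, -78.56, 0.81, 0.0, 0.0, 1.81]
108 [102.15, -77.07, 0.8, 0.0, 0.0, 1.88]
112 [107.42, -75.21, 0.8, 0.0, 0.0, 1.94]
116 [112.54, -72.99, 0.8, 0.0, 0.0, 2.02]
120 [117.5, -70.42, 0.79, 0.0, 0.0, 2.08]
```

View pics/w2.png

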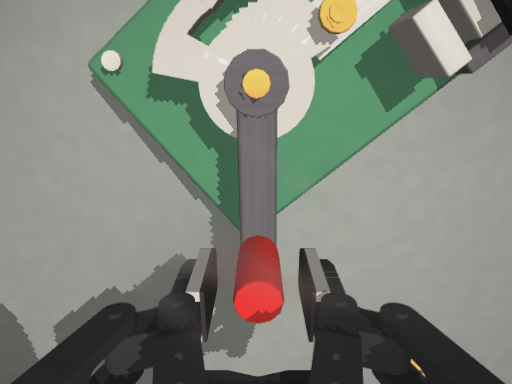

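The handle stands between the pads. First half of the swing:

Emit:
{"name": "arm_command", "arguments": {
  "deltas": [
    [-1.7,-5.6,0.5,0,0,0.06],
    [-1.2,-11.1,0.5,0,0,0.13],
    [-0.2,-16.6,0.5,0,0,0.2],
    [1.1,-22.1,0.5,0,0,0.27],
    [2.7,-27.4,0.5,0,0,0.34],
    [4.8,-32.6,0.5,0,0,0.41],
    [7.2,-37.6,0.5,0,0,0.48],
    [9.9,-42.5,0.5,0,0,0.55],
    [13.0,-47.2,0.5,0,0,0.62],
    [16.4,-51.6,0.5,0,0,0.69],
    [20.1,-55.8,0.5,0,0,0.76],
    [24.1,-59.7,0.5,0,0,0.83],
    [24.1,-59.7,0.5,0,0,0.83]
  ]
}}

```text
t: 4.1
ee_pos: [572.2, -266.6, 50.8]
ee_rot: [0.66, 0.751, 0.0, 0.001]
force: [-0.0, -0.5, -0.4]
width: 0.453
```

Run:
```python
from h import *
from workcell import readout,get_image,camera_params
s=readout.state(); print(s['t'],s['joint_positions'].round(2),s['ee_pos'].round(1),s['width'],s['force'].round(1))
im,d=get_image('wrist'); cv2.imwrite('pics/w3.png',im[:,:,::-1])
piv=np.array([562,-187])
a0=np.degrees(np.arctan2(*(s['ee_pos'][:2]-piv)[::-1])); print(np.hypot(*(s['ee_pos'][:2]-piv)),a0)
for A in range(-86,-150,-4):
    a=np.radians(A); print(A,(delta(s,[*(piv+80*np.array([np.cos(a),np.sin(a)])),50],A+180)).round(2).tolist())
```

```text
4.1 [-0.53  0.71  1.5  -0.    0.93 -0.66] [ 572.2 -266.6   50.8] 0.45312675465999763 [-0.  -0.5 -0.4]
80.2215091542895 -82.67377649361471
-86 [0.36, -4.64, 0.84, 0.0, 0.0, 0.06]
-90 [0.88, -10.2, 0.83, 0.0, 0.0, 0.13]
-94 [1.78, -15.71, 0.83, 0.0, 0.0, 0.2]
-98 [3.07, -21.14, 0.82, 0.0, 0.0, 0.27]
-102 [4.74, -26.48, 0.81, 0.0, 0.0, 0.34]
-106 [6.77, -31.68, 0.8, 0.0, 0.0, 0.41]
-110 [9.16, -36.72, 0.8, 0.0, 0.0, 0.48]
-114 [11.9, -41.59, 0.79, 0.0, 0.0, 0.55]
-118 [14.96, -46.26, 0.78, 0.0, 0.0, 0.62]
-122 [18.35, -50.7, 0.77, 0.0, 0.0, 0.69]
-126 [22.04, -54.89, 0.76, 0.0, 0.0, 0.76]
-130 [26.01, -58.81, 0.75, 0.0, 0.0, 0.83]
-134 [30.25, -62.45, 0.75, 0.0, 0.0, 0.9]
-138 [34.73, -65.78, 0.74, 0.0, 0.0, 0.97]
-142 [39.43, -68.8, 0.73, 0.0, 0.0, 1.04]
-146 [44.33, -71.48, 0.72, 0.0, 0.0, 1.1]
```

View pics/w3.png

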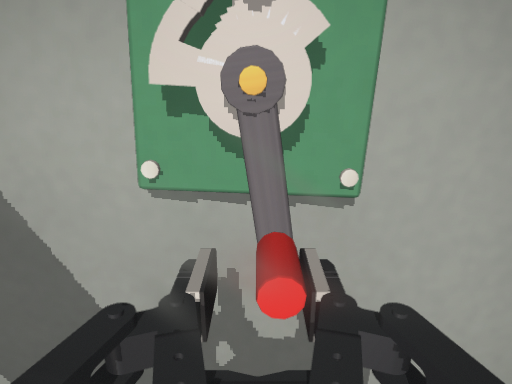

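The lever has followed, and the handle now leans on the trailing pad at about column 305. I'll continue the swing.

Emit:
{"name": "arm_command", "arguments": {
  "deltas": [
    [0.4,-4.6,0.5,0,0,0.06],
    [0.9,-10.2,0.5,0,0,0.13],
    [1.8,-15.7,0.5,0,0,0.2],
    [3.1,-21.1,0.5,0,0,0.27],
    [4.7,-26.5,0.5,0,0,0.34],
    [6.8,-31.7,0.5,0,0,0.41],
    [9.2,-36.7,0.5,0,0,0.48],
    [11.9,-41.6,0.5,0,0,0.55],
    [15,-46.3,0.5,0,0,0.62],
    [18.4,-50.7,0.5,0,0,0.69],
    [22,-54.9,0.5,0,0,0.76],
    [26,-58.8,0.5,0,0,0.83],
    [28.1,-60.7,0.5,0,0,0.865],
    [28.1,-60.7,0.5,0,0,0.865]
  ]
}}

```text
t: 5.55
ee_pos: [508.6, -246.2, 49.8]
ee_rot: [0.914, 0.407, 0.0, 0.0]
force: [1.0, -0.1, -0.1]
width: 0.453
```

Run:
```python
from h import *
from workcell import readout,get_image,camera_params
s=readout.state(); print(s['t'],s['joint_positions'].round(2),s['ee_pos'].round(1),s['width'],s['force'].round(1))
p=camera_params('wrist');im,d=get_image('wrist'); cv2.imwrite('pics/w4.png',im[:,:,::-1])
analyse('wrist',im,d,p)
im,d=get_image('side');cv2.imwrite('pics/s4.png',im[:,:,::-1])
try: analyse('side',im,d,camera_params('side'))
except Exception as e: print(e)
piv=np.array([562,-187])
for A in range(-130,-152,-2):
    a=np.radians(A); print(A,(delta(s,[*(piv+80*np.array([np.cos(a),np.sin(a)])),50],A+180)).round(2).tolist())
```

```text
5.55 [-0.56  0.65  1.67 -0.    0.82  0.18] [ 508.6 -246.2   49.8] 0.45304273108435944 [ 1.  -0.1 -0.1]
wrist red n 1397 mean [ 516.7 -251.2   75.2] z [45.5 84.7]
 top n 1024 [ 515.1 -253.2   83.7]
 side fit [ 514.4 -252.1] 359
side red n 30 mean [ 511.  -261.5   65.1] z [48.  82.1]
 top n 6 [ 511.  -261.3   80.4]
 side fit [ 514.8 -252.4] 24
-130 [-0.25, 2.9, -0.22, 0.0, -0.0, -0.04]
-132 [-0.3, 0.1, -0.22, 0.0, -0.0, -0.0]
-134 [-0.25, -2.69, -0.22, 0.0, -0.0, 0.03]
-136 [-0.11, -5.48, -0.22, 0.0, -0.0, 0.07]
-138 [0.13, -8.26, -0.22, 0.0, -0.0, 0.1]
-140 [0.47, -11.03, -0.23, 0.0, -0.0, 0.14]
-142 [0.91, -13.79, -0.23, 0.0, -0.0, 0.17]
-144 [1.44, -16.53, -0.23, 0.0, -0.0, 0.21]
-146 [2.07, -19.25, -0.23, 0.0, -0.0, 0.24]
-148 [2.79, -21.95, -0.23, 0.0, -0.0, 0.28]
-150 [3.6, -24.62, -0.24, 0.0, -0.0, 0.31]
```

View pics/w4.png

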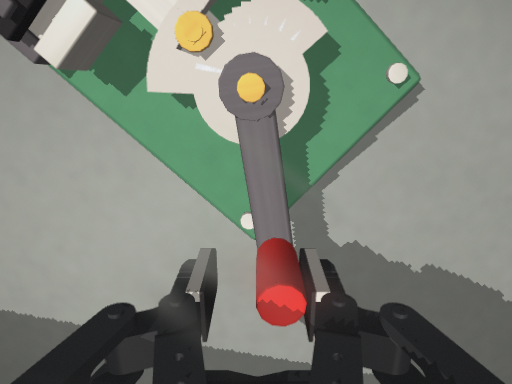

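View pics/s4.png

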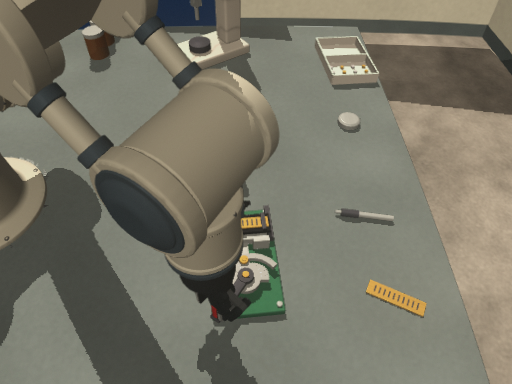

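The handle is at about (514.6,-252.2), so the lever is near -126°, about 1.6 rad from where it started. I'll go on slowly to the stop and watch the force.

Emit:
{"name": "arm_command", "arguments": {
  "deltas": [
    [-0.3,-1.4,0,0,0,0.02],
    [-0.2,-2.7,0,0,0,0.03],
    [-0.2,-4.1,0,0,0,0.05],
    [-0.1,-5.5,0,0,0,0.07],
    [-0.1,-5.5,0,0,0,0.07]
  ]
}}

```text
t: 6.15
ee_pos: [503.9, -242.4, 49.3]
ee_rot: [0.928, 0.373, -0.0, -0.0]
force: [0.9, -1.5, 0.9]
width: 0.452
```

Emit:
{"name": "arm_command", "arguments": {
  "deltas": [
    [0,-0.7,0,0,0,0.01],
    [0,-1.4,0,0,0,0.02],
    [0.1,-2.1,0,0,0,0.03],
    [0.1,-2.1,0,0,0,0.03]
  ]
}}

```text
t: 6.55
ee_pos: [502.6, -240.9, 49.3]
ee_rot: [0.933, 0.359, -0.0, -0.0]
force: [0.9, -1.2, -0.0]
width: 0.448
```

Run:
```python
from h import *
from workcell import readout,get_image,camera_params
s=readout.state(); print(s['t'],s['ee_pos'].round(1),s['force'].round(1))
p=camera_params('wrist');im,d=get_image('wrist'); cv2.imwrite('pics/w5.png',im[:,:,::-1])
analyse('wrist',im,d,p)
```

```text
6.55 [ 502.6 -240.9   49.3] [ 0.9 -1.2 -0. ]
wrist red n 1191 mean [ 510.3 -246.9   74.1] z [45.3 84.6]
 top n 838 [ 508.1 -249.1   83.7]
 side fit [ 508.  -247.4] 336
```

Emit:
{"name": "arm_command", "arguments": {
  "deltas": [
    [0,-0.8,0,0,0,0.01],
    [0,-1.5,0,0,0,0.02],
    [0.1,-2.2,0,0,0,0.03],
    [0.1,-3,0,0,0,0.04],
    [0.1,-3,0,0,0,0.04]
  ]
}}

```text
t: 7.1
ee_pos: [500.6, -238.6, 49.3]
ee_rot: [0.94, 0.341, -0.0, -0.0]
force: [-0.2, -0.6, -0.2]
width: 0.451
```

Run:
```python
from h import *
from workcell import readout,get_image,camera_params
s=readout.state(); print(s['t'],s['ee_pos'].round(1),s['force'].round(1))
p=camera_params('wrist');im,d=get_image('wrist'); cv2.imwrite('pics/w6.png',im[:,:,::-1])
W,h=analyse('wrist',im,d,p)
br=(h[...,0]>12)&(h[...,0]<28)&(h[...,1]>150)&(h[...,2]>110)&(d>0)&(W[...,2]>20)
c,l,st,ce=cv2.connectedComponentsWithStats(br.astype(np.uint8))
for i in range(1,c):
    if st[i,4]>8: print('  brass',ce[i].round(),st[i,4],W[l==i].mean(0).round(1))
```

```text
7.1 [ 500.6 -238.6   49.3] [-0.2 -0.6 -0.2]
wrist red n 1097 mean [ 507.5 -245.2   74.6] z [45.2 84.7]
 top n 793 [ 505.3 -247.2   83.7]
 side fit [ 505.7 -245.4] 286
  brass [203.  40.] 16 [ 560.7 -158.5   39.8]
  brass [194.  43.] 12 [ 557.1 -156.6   40.7]
  brass [199.  54.] 17 [ 555.1 -160.3   40.1]
```

View pics/w6.png

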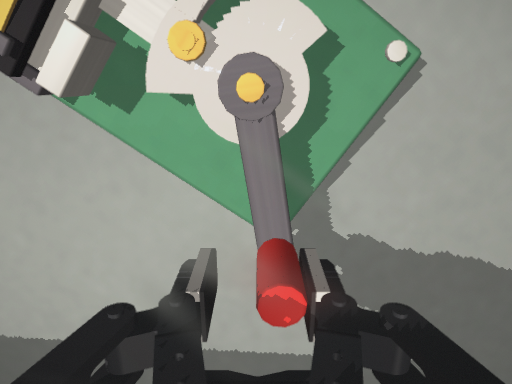

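The lever is near -134°, about 1.74 rad of travel, and the stud has moved in about 13 mm. Now I'll feel for the stop.

Emit:
{"name": "arm_command", "arguments": {
  "deltas": [
    [0,-0.8,0,0,0,0.01],
    [0,-1.5,0,0,0,0.02],
    [0.1,-2.2,0,0,0,0.03],
    [0.1,-2.2,0,0,0,0.03]
  ]
}}

```text
t: 7.55
ee_pos: [499.3, -236.8, 49.3]
ee_rot: [0.945, 0.327, -0.0, -0.0]
force: [0.0, -0.9, -0.5]
width: 0.45
```

Emit:
{"name": "arm_command", "arguments": {
  "deltas": [
    [0,-0.8,0,0,0,0.01],
    [0,-1.5,0,0,0,0.02],
    [0.1,-2.2,0,0,0,0.03],
    [0.1,-2.2,0,0,0,0.03]
  ]
}}

```text
t: 7.95
ee_pos: [498.9, -235.7, 49.4]
ee_rot: [0.95, 0.312, 0.001, 0.001]
force: [4.3, -5.6, -4.8]
width: 0.45
```

Run:
```python
from h import *
from workcell import readout,get_image,camera_params
s=readout.state(); print(s['t'],s['ee_pos'].round(1),s['force'].round(1),s['moment'].round(2))
p=camera_params('wrist');im,d=get_image('wrist'); cv2.imwrite('pics/w7.png',im[:,:,::-1])
W,h=analyse('wrist',im,d,p)
```

```text
7.95 [ 498.9 -235.7   49.4] [ 4.3 -5.6 -4.8] [-0.9  -0.56 -0.01]
wrist red n 921 mean [ 504.4 -243.3   73.9] z [45.1 84.7]
 top n 653 [ 501.5 -245.2   83.7]
 side fit [ 503.4 -243.3] 251
```

View pics/w7.png

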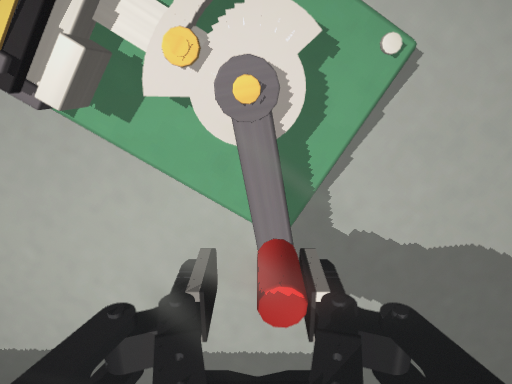

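The force rose to about 8 N at about 1.77 rad of travel, so this is the stop. Next I back off the pad and lift out.

Emit:
{"name": "arm_command", "arguments": {
  "deltas": [
    [0,3,0,0,0,0],
    [0,7,0,0,0,0],
    [0,9,0,0,0,0],
    [0,9,0,0,0,0],
    [0,9,-20,0,0,0],
    [0,9,-50,0,0,0],
    [0,9,-90,0,0,0],
    [0,9,-120,0,0,0],
    [0,9,-120,0,0,0]
  ]
}}

```text
t: 8.9
ee_pos: [505.1, -243.2, 173.1]
ee_rot: [0.95, 0.313, 0.002, 0.002]
force: [-0.6, 0.4, -0.3]
width: 0.453
```

Run:
```python
from h import *
from workcell import readout,get_image,camera_params
s=readout.state(); print(s['t'],s['ee_pos'].round(1),s['force'].round(1))
p=camera_params('wrist');im,d=get_image('wrist'); cv2.imwrite('pics/w8.png',im[:,:,::-1])
W,h=analyse('wrist',im,d,p)
br=(h[...,0]>12)&(h[...,0]<28)&(h[...,1]>150)&(h[...,2]>110)&(d>0)&(W[...,2]>20)
c,l,st,ce=cv2.connectedComponentsWithStats(br.astype(np.uint8))
for i in range(1,c):
    if st[i,4]>15: print('  brass',ce[i].round(),st[i,4],W[l==i].mean(0).round(1))
```

```text
8.9 [ 505.1 -243.2  173.1] [-0.6  0.4 -0.3]
wrist red n 752 mean [ 505.9 -240.8   77.4] z [49.4 84.8]
 top n 533 [ 504.5 -242.3   83.3]
 side fit [ 503.4 -243.4] 208
```

View pics/w8.png

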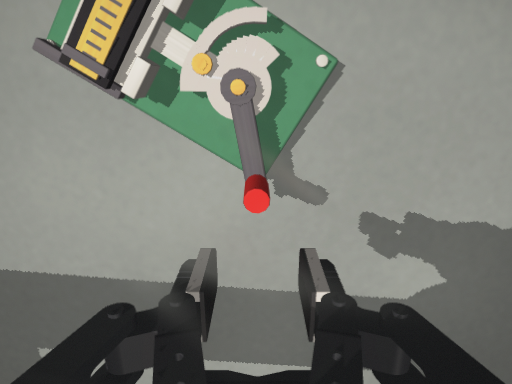

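The gripper is clear and the lever stayed put, with the handle at (257,195). Now I'll check the carriage and the spare with the fixed cameras.

Run:
```python
from h import *
from workcell import get_image,camera_params
for n in('scene','side'):
    im,d=get_image(n); cv2.imwrite(f'pics/{n}9.png',im[:,:,::-1]); f=np.load(n+'0.npz')
    for I,D in((f['im'],f['d']),(im,d)):
        W=cloud(I,D,camera_params(n)); h=cv2.cvtColor(I,cv2.COLOR_RGB2HSV)
        br=(h[...,0]>12)&(h[...,0]<28)&(h[...,1]>150)&(h[...,2]>110)&(D>0)&(W[...,2]>20)
        c,l,st,ce=cv2.connectedComponentsWithStats(br.astype(np.uint8))
        print(n,[(st[i,4],W[l==i].mean(0).round(1).tolist()) for i in range(1,c) if st[i,4]>8])
```

```text
scene [(np.int32(17), [531.9, 167.2, 44.1]), (np.int32(332), [551.5, -68.8, 42.5]), (np.int32(34), [601.5, -65.4, 42.1]), (np.int32(44), [558.7, -142.7, 39.0]), (np.int32(26), [562.5, -185.8, 44.8])]
scene [(np.int32(17), [531.9, 166.5, 44.1]), (np.int32(333), [552.2, -80.0, 42.3]), (np.int32(38), [602.2, -75.8, 41.9]), (np.int32(40), [561.0, -154.7, 39.1]), (np.int32(24), [562.2, -186.1, 45.0])]
side [(np.int32(12), [528.6, 165.5, 46.1]), (np.int32(20), [599.3, -65.6, 44.2]), (np.int32(301), [549.3, -70.2, 43.8]), (np.int32(19), [500.2, -74.2, 43.8]), (np.int32(43), [555.7, -144.9, 40.8]), (np.int32(30), [559.7, -186.6, 46.4])]
side [(np.int32(279), [554.3, -81.6, 43.6]), (np.int32(22), [600.1, -75.9, 43.5]), (np.int32(47), [556.7, -156.4, 40.3]), (np.int32(30), [559.7, -186.7, 46.6])]
```

View pics/scene9.png

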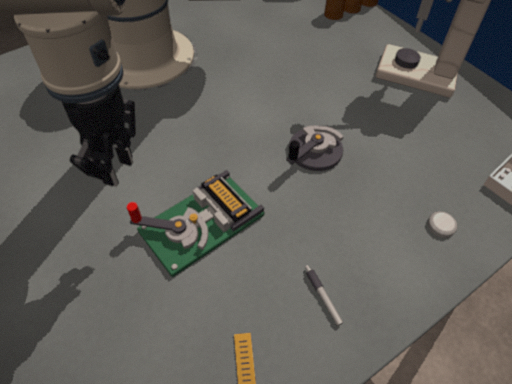

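The carriage moved in about 11.3 mm and sits against the stops at (210,210). The spare at (293,150) hasn't moved, and the gripper is clear of everything. Handing in.

```bash
python3 -c "
from workcell import hand_in; print(hand_in())"
```

```text
the job is handed in; nothing more can be done
None
```

I turned the red-handled cam lock clockwise to its stop, let go of it and handed the job in at about 9 s of robot time. I loosely caged the handle between the open pads and swung it around its pivot. It moved about 1.77 rad by the camera, and the force rose to about 8 N where it met the stop.

**Last checks:**
- **Lever:** it stayed at its stop after I let go; the handle was measured at the same place before and after (within 0.1 mm).
- **Carriage:** the brass stud and reed plate moved in by about 11 to 12 mm. In the picture the carriage sits against both steel stops.
- **Spare cam lock:** its bolt is within 1 mm of where it was, and its handle looks unmoved in the picture.
- **Gripper:** it is well clear, about 120 mm above where it worked, with the force reading near zero.

**Disagreement:** the camera's 1.77 rad of travel is slightly more than the 1.75 rad stop, which is within calibration error. It implies the lever started at nearly 0. No check failed.

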